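Start and seat a lag screw in a track bracket

ROBOT

A 6-joint arm with a two-finger parallel gripper is mounted at the origin on the work surface. World frame = base frame: x ahead of the robot, y to its left, z up, the work surface at z = 0. Lengths are in mm, angles in degrees, forces in N, time in s.
With the tool pointing down it reaches from about 300 to 850 mm from the base axis. Payload 4.2 kg.
Tool frame: the origin (TCP) lies at the very end of the fingers, on their centre line; the grasp point (between the pads) lies 19 mm behind it (env.grip_point_offset is the distance from the TCP to the grasp point, in mm); z points along the fingers, y is the line along which they close (so a half turn about z gives the same grasp; the last joint's range is limited). The gripper opens to 91 mm and grips with 3 to 60 N. Pads are 32 mm wide; open, the fingers measure 118 mm over their backs; the gripper's body (76 mm by 178 mm) begins 60 mm behind the grasp point.
Start: joints at [-67.666, 18.312, 89.639, -0, 72.044, -1.146], TCP at [229.1, -527.405, 213.976] pointing down, gripper open.
Joint ranges: [-177.97, 177.97], [-48.28, 115.42], [12.27, 149.76], [-77.06, 257.06], [2.81, 150.46], [-146.56, 146.56]. Speed limits (degrees/s): [147.25, 147.25, 180, 180, 180, 180].

INTERFACE

Orientations are given as [roll, pitch, yaw] about the fixed x, y, z axes, in that order (R = Rz(yaw) Ry(pitch) Rx(roll)).
In Python, from workcell import env gives the robot as it stands. The module is installed in compiled form; this text tells all that it offers.
- The arm moves only by the tool arm_command, never from a script. Its argument "rows" is a list of rows, each an object with "delta_pos": the shift along the tool's x, y, z in mm, a list of three; "roll": the turn about the tool's z in units of 5 degrees (1.0 is 5 degrees); "jaw": the opening in per cent of the stroke, from 0 (shut) to 100 (fully open). A call has 1 to 20 rows; each row is the pose to reach, as a shift and turn from the pose commanded when the call began, along the tool's axes at that moment; what a row does not reach only later rows make up. A row lasts 1/12 s, in which the tool goes at most 41.7 mm and 7.16 degrees, less where a joint would pass 70% of its speed; a pose out of reach is approached as far as the arm can. A call with a gripper value outside its range is refused whole. The fingers move at their own pace and stop on an object; "squeeze" is the grip in N (left out, the last holds). Time passes only in rows, so rows that repeat a pose let the fingers close. It gives the time, the measured TCP pose, the force, the opening and the grip force at its end, in the units of the state.
- env.state(): the state, without advancing time (a new reading comes with each control period).
- env.grab_frame(name): name is "scene" or "top" or "wrist"; returns a dict with "img" (400x640x3 uint8, blue, green, red), "z_map" (400x640 float32, mm along the optical axis (not along the pixel's ray), 0 where there is no reading), "fov_y" (degrees; the focal length in pixels is half the picture's height over the tangent of half this angle, whatever the lens; pixels are square), "cx", "cy" (the principal point, pixels), "R" (3x3) and "t" (3): a world point X has camera coordinates R X + t; the wrist camera has in their place "T_tool_cam" (4x4, takes a point from camera to tool coordinates, whose origin is the TCP and whose axes are the flange's). Camera axes: x right, y down, z forward; pixel columns grow to the right and rows downward; lengths in mm; the calibration is good to about 2 mm. The wrist camera is an equidistant fisheye: a pixel r from the principal point sees the ray r / f radians off the axis. A picture is of the moment at which its call begins: read the wrist's pose just before it.
- env.job_done(): hands the job in; it is judged then, once.
The state is a dict: "time_s": time; "qpos": joint angles; "qvel": joint speeds; "effort": joint torques, N m; "ee_pos": TCP position; "ee_rot": TCP orientation; "force": force on the tool from outside, world axes, zero at the start; "torque": the same for the moment, N m; "gripper_width": finger opening in mm; "gripper_force": force on a finger pad.
Only numpy, scipy, OpenCV 4.12 (cv2) and the standard library are available. Lean on these libraries where they do the work, as an engineer would, in place of code of your own. Each camera call takes 0.05 s, during which the arm holds its last target. There are 200 camera calls.

TASK

Take the T-handle key out of its wooden rack, fit its square socket over the lag screw that still stands proud of the steel bracket, and turn it clockwise while pressing firmly, but not brutally, so the thread bites and the screw goes fully home with its flange down on the bracket. Press all the time you turn, do not strip the hole, and turn the screw only with the key. Then stand the key back in its rack and let go of it, leaving the two cans and the wrench alone.

Things in the scene. Friction and masses are not known exactly. Their poses are not given: they have to be found in the camera images.
- stud: fixed lumber 360 x 89 x 38 mm lying flat, length along its x; origin at the centre of its underside. On it a steel angle bracket 200 x 66 x 4 mm (top 42 mm above the table) with an upright leg along its +y edge (y = 33 to 37 mm, up to 68 mm above the table). One screw is already home at stud x = -60 mm, y = 0: leave it. The screw to drive is at stud x = +30 mm, y = 0
- screw: lag screw to drive, upright, cannot tilt. Origin on its axis 46 mm over the table, where the underside of its round flange (30 mm across, 2.5 thick) starts, 4 mm over the bracket; it turns with the screw but does not sink; z up. Above the flange a square head 18 x 18 mm along its x and y, 8.5 mm high, then bevelled to 12 x 12 over 4 mm. Clockwise from above drives it in, against about 0.12 N m
- screw_head (a point): centre of the top of that screw's head, 15 mm above the underside of its flange; it sinks with the screw
- screw_sink (a joint): how far the screw has sunk, m: 0 at the start, 0.004 fully home (flange on the bracket). Its thread lets it sink at most 6 mm a turn (two thirds of a turn to home), and it follows only under a downward push of more than 10 N (20 N is a good push, over 50 N is too much); turning back lifts it
- slip (a joint): how far, m, the turning has run ahead of the sinking (turn x 6 mm minus sinking); 0 at the start. It grows when the screw is turned without enough push or is turned on after it is home; above 0.002 the hole is stripped
- key: loose T-handle box key, 84 mm tall, about 0.25 kg, upright in the rack, handle up; origin at the centre of its lower end, z up. Upwards: square tube 30 x 30 mm, 0 to 30 mm, open below, cavity 20 x 20 mm, 11.5 deep; shank 16 mm across, to 50; collar 44 mm across, 50 to 54; flat black handle bar 76 mm along its x, 20 mm thick along its y, 54 to 84. Square sides lie along its x and y
- key_mouth (a point): centre of the key's open lower end. Seated on the screw it is 3.5 mm above the underside of the screw's flange; the square fits at any of four quarter-turns, with about 0.1 rad of play either way
- key_grip (a point): grip point in the middle of the key's handle, 74 mm above its lower end; fingers close along the key's y on 20 mm. With fingertips 19 mm past it they stand just over the collar, which can carry the push
- rack: fixed wooden block 90 x 90 x 30 mm with one square pocket 40 x 40 mm, 22 mm deep, in which the key stands; origin at the centre of its underside, sides along its x and y
- rack_floor (a point): centre of the floor of the rack's pocket, 8 mm above the table
- can: upright drinks can, 66 mm across and 122 mm tall, 0.37 kg, bystander; origin at the centre of its underside
- can2: a second upright can of the same size, bystander; origin at the centre of its underside
- wrench: steel open-end wrench about 200 mm long lying flat along its x, bystander; origin near the middle of its underside
Not all that is in view belongs to the job. Leave any green look-alike of the key alone.

How it is judged (in metres and radians):
On the way, in this order (a step that is already met when the one before it is completed fails the run):
1. the key's socket sits down over the proud screw's head (horizontal distance between key_mouth and screw_head below 0.005 m and z of key_mouth in the frame of screw_head below -0.008 m), for 0.1 s.
2. the screw is driven home: sunk at least 3.4 of its 4 mm (value of joint screw_sink above 0.0034 m), for 0.2 s.
At the end, for the whole second after the job is handed in: The screw is sunk at least 3.4 mm of its 4 mm, and the key stands upright (within 0.12 rad) and at rest in the rack's pocket, within 12 mm of the centre of its floor (value of joint screw_sink above 0.0034 m and horizontal distance between key and rack_floor below 0.012 m and distance between key_mouth and rack_floor below 0.014 m and angle between key's own z axis and vertical below 0.12 rad and linear speed of key below 0.03 m/s); the robot touches nothing.
It fails at once if the hole is stripped: the turning ran more than 2 mm of thread ahead of the sinking (value of joint slip above 0.002 m).
It fails at once if the key bears on the screw with more than 50 N (contact force between key and screw above 50 N).
It fails at once if the gripper itself works the screw (contact force between the fingers and screw above 2 N).
It fails at once if a can is moved more than 30 mm or tipped over (distance of any of can, can2 from where it was at the start of the episode above 0.03 m or angle between any of can, can2's own z axis and vertical above 0.5 rad).
It fails at once if the wrench is moved more than 30 mm (distance of wrench from where it was at the start of the episode above 0.03 m).
It also fails if it takes over 72 s, if anything falls off the work surface, if the arm or the gripper's body presses on something with over 40 N, if the wrist force passes 120 N, or if a joint passes its speed limit or range.

## Working session

There is one attempt and no reset: what is moved stays moved. The work goes in short steps, Python scripts to look and compute and a tool call to move; the robot and the scene stay as the last step left them, time stands still between calls to the robot, and variables do not carry over. Pictures are saved under pics/ and viewed, at most 10 in all, crops included, and the job is handed in when it is done.

Besides the shell and the picture viewer there is one more tool, called as a command line: name --argument value ..., lists and objects as JSON in quotes. arm_command: Moves the arm, as the interface text tells. Its arguments: {"type":"object","properties":{"rows":{"type":"array"},"squeeze":{"type":"number"}},"required":["rows"]}

```bash
mkdir -p pics
cat > h.py <<'E'
import numpy as np, cv2
from workcell import env
def f(fr): return 200/np.tan(np.radians(fr["fov_y"])/2)
def pts(fr):
    z=fr["z_map"].astype(float); v,u=np.mgrid[:400,:640]
    F=f(fr); P=np.stack([(u-fr["cx"])/F*z,(v-fr["cy"])/F*z,z],-1)
    return (P-fr["t"])@np.array(fr["R"])  # R^T (P-t)
def ray(fr,u,v,zw):
    "pixel -> world at height zw"
    R=np.array(fr["R"]);F=f(fr);d=R.T@np.array([(u-fr["cx"])/F,(v-fr["cy"])/F,1]);c=-R.T@np.array(fr["t"])
    return c+d*(zw-c[2])/d[2]
E
python3 - <<'E'
from h import *
import pickle
print(env.state(), env.grip_point_offset)
for n in ("scene","top"):
    fr=env.grab_frame(n); pickle.dump(fr,open(n+".pkl","wb")); cv2.imwrite(f"pics/{n}1.png",fr["img"]); print(n,fr["fov_y"],np.round(-np.array(fr["R"]).T@fr["t"]))
E
```

```text
{'time_s': 0.0, 'qpos': array([-6.76661183e+01,  1.83515518e+01,  8.97075523e+01, -2.25930054e-03,
        7.20420961e+01, -1.14666903e+00]), 'qvel': array([-0.13214828, -0.07915497,  0.13243416,  0.03375805,  0.053862  ,
       -0.0597118 ]), 'effort': array([ 6.57786359e-05, -4.12461805e+01, -2.31969362e+01,  7.23748212e-02,
        4.55452956e-02, -1.66270465e-04]), 'ee_pos': array([ 228.89147767, -526.92662916,  213.11339833]), 'ee_rot': array([-1.79898777e+02,  1.22373346e-04,  2.34812494e+01]), 'force': array([-0.32454349, -0.50582674, -0.43824465]), 'torque': array([-0.01508593, -0.01702275, -0.02739672]), 'gripper_force': 0.0, 'gripper_width': 90.84757195612278} 18.8
scene 47.32471497589028 [1203. -348. 1037.]
top 57.11083938792253 [412. -50. 896.]
```

View pics/scene1.png

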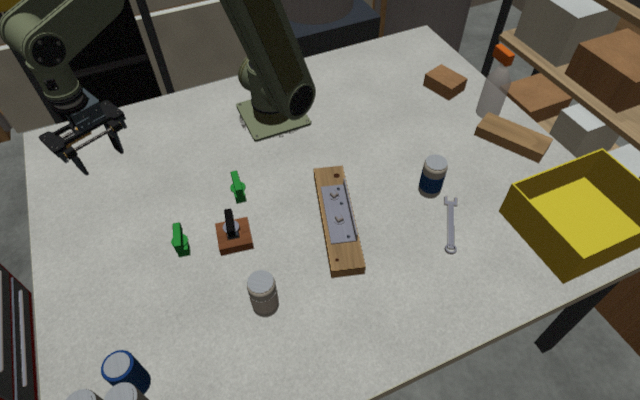

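View pics/top1.png

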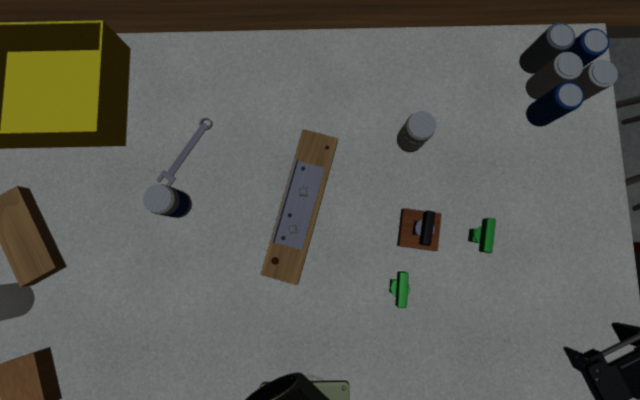

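The key candidates in the top view are the black one in the brown rack (425,228) and two green look-alikes at (485,236) and (401,290). The black handle standing in a rack fits the description. The two screws are at (304,191) and (292,229), and I'll enlarge both areas.

Run:
```python
from h import *
import pickle
fr=pickle.load(open("top.pkl","rb")); sc=pickle.load(open("scene.pkl","rb"))
a=cv2.resize(fr["img"][120:295,255:345],None,fx=4,fy=4,interpolation=cv2.INTER_CUBIC)[:600]
a=cv2.resize(fr["img"][125:275,260:345],None,fx=4,fy=4,interpolation=cv2.INTER_CUBIC)
b=cv2.resize(fr["img"][195:260,390:450],None,fx=6,fy=6,interpolation=cv2.INTER_CUBIC)
c=np.zeros((600,800,3),np.uint8);c[:600,:340]=a;c[:390,350:710]=b;cv2.imwrite("pics/crop1.png",c)
P=pts(fr)
for n,(u,v) in dict(s1=(304,191),s2=(292,229)).items():
    print(n,P[v-7:v+8:2,u-7:u+8:2,2].round(0).astype(int),P[v,u].round(1))
for n,F in (("top",fr),("scene",sc)):
    p=pts(F); g=F["img"].astype(int)
    m=(p[...,2]>45)&(p[...,2]<105)&(g.max(-1)<70)&(F["z_map"]>0)&(abs(p[...,0]-410)<150)&(abs(p[...,1]+170)<70)
    q=p[m]; print(n,m.sum(),q.mean(0) if len(q) else 0, np.percentile(q[:,2],[2,50,98]))
    t=q[q[:,2]>78]; 
    if len(t): print(" top",len(t),cv2.minAreaRect(t[:,:2].astype(np.float32)),np.median(t[:,2]))
```

```text
s1 [[44 42 42 43 43 42 41 42]
 [43 41 49 48 49 42 42 40]
 [42 58 59 56 57 49 42 42]
 [50 56 55 55 58 46 47 42]
 [49 49 59 58 58 49 51 43]
 [41 49 60 61 58 57 44 41]
 [43 47 46 49 48 49 41 42]
 [43 41 40 42 42 42 42 42]] [536.3  -8.1  57.5]
s2 [[39 43 40 41 41 44 42 42]
 [39 43 43 47 44 52 42 42]
 [40 47 56 55 55 53 45 43]
 [42 43 56 52 54 56 45 39]
 [42 44 56 55 52 54 45 40]
 [41 41 45 56 55 51 46 40]
 [42 42 44 44 45 45 43 41]
 [43 43 41 41 42 41 42 43]] [449.6  20.6  54.2]
top 96 [ 316.89507166 -211.01677643   71.31811436] [55.96062986 71.93849101 83.61875784]
 top 28 ((316.48193359375, -210.93560791015625), (9.282827377319336, 72.05113983154297), 75.7807846069336) 81.19617654932411
scene 43 [ 352.30331586 -223.87782645   68.52384032] [55.36323183 68.34098593 80.90354779]
 top 6 ((352.35235595703125, -224.60195922851562), (14.015559196472168, 1.6971124410629272), 87.39913177490234) 80.36355450799749
```

View pics/crop1.png

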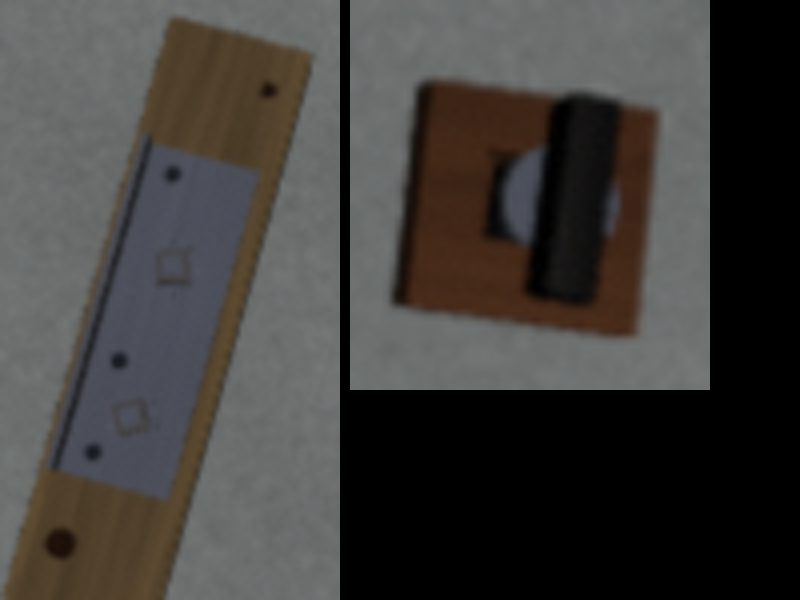

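arm_command --rows '[{"delta_pos": [205,-255,0],"roll": -29,"jaw": 60},{"delta_pos": [205,-255,0],"roll": -29,"jaw": 60},{"delta_pos": [205,-255,0],"roll": -29,"jaw": 60},{"delta_pos": [205,-255,0],"roll": -29,"jaw": 60},{"delta_pos": [205,-255,0],"roll": -29,"jaw": 60},{"delta_pos": [205,-255,0],"roll": -29,"jaw": 60},{"delta_pos": [205,-255,0],"roll": -29,"jaw": 60},{"delta_pos": [205,-255,0],"roll": -29,"jaw": 60},{"delta_pos": [205,-255,0],"roll": -29,"jaw": 60},{"delta_pos": [205,-255,0],"roll": -29,"jaw": 60},{"delta_pos": [205,-255,0],"roll": -29,"jaw": 60},{"delta_pos": [205,-255,0],"roll": -29,"jaw": 60},{"delta_pos": [205,-255,0],"roll": -29,"jaw": 60},{"delta_pos": [205,-255,0],"roll": -29,"jaw": 60},{"delta_pos": [205,-255,0],"roll": -29,"jaw": 60},{"delta_pos": [205,-255,0],"roll": -29,"jaw": 60},{"delta_pos": [205,-255,0],"roll": -29,"jaw": 60},{"delta_pos": [205,-255,0],"roll": -29,"jaw": 60},{"delta_pos": [205,-255,0],"roll": -29,"jaw": 60},{"delta_pos": [205,-255,0],"roll": -29,"jaw": 60}]'

```text
time_s: 1.77
ee_pos: [315.2, -211.6, 213.7]
ee_rot: [180.0, -0.0, 167.1]
force: [-0.7, -0.5, 0.3]
gripper_width: 54.5
gripper_force: 0.0
```

```bash
cat >> h.py <<'E'
from scipy.spatial.transform import Rotation as Ro
def wgrab():
    s=env.state(); fr=env.grab_frame("wrist"); T=np.eye(4); T[:3,:3]=Ro.from_euler("xyz",s["ee_rot"],degrees=True).as_matrix(); T[:3,3]=s["ee_pos"]
    fr["W"]=T@np.array(fr["T_tool_cam"]); fr["s"]=s; return fr
def wrays(fr,u,v):
    u=np.asarray(u,float)-fr["cx"];v=np.asarray(v,float)-fr["cy"];r=np.hypot(u,v)+1e-9;th=r/f(fr)
    d=np.stack([np.sin(th)*u/r,np.sin(th)*v/r,np.cos(th)],-1); return d
def wpts(fr):
    v,u=np.mgrid[:400,:640]; d=wrays(fr,u,v); P=d*(fr["z_map"]/d[...,2])[...,None]
    return P@fr["W"][:3,:3].T+fr["W"][:3,3]
def wray(fr,u,v,zw):
    d=wrays(fr,u,v)@fr["W"][:3,:3].T;c=fr["W"][:3,3]; return c+d*((zw-c[2])/d[...,2])[...,None]
def rectify(fr,x0,y0,size,zw,n=600):
    "orthophoto at height zw: image up=+x, left=+y, size mm square centred x0,y0"
    k=size/n; i,j=np.mgrid[:n,:n]; X=np.stack([x0+(n/2-i)*k,y0+(n/2-j)*k,np.full((n,n),zw)],-1)
    c=(X-fr["W"][:3,3])@fr["W"][:3,:3]; rr=np.hypot(c[...,0],c[...,1]);th=np.arctan2(rr,c[...,2])*f(fr)
    return cv2.remap(fr["img"],(fr["cx"]+th*c[...,0]/rr).astype(np.float32),(fr["cy"]+th*c[...,1]/rr).astype(np.float32),cv2.INTER_CUBIC)
E
python3 - <<'E'
from h import *
import pickle
fr=wgrab(); pickle.dump(fr,open("w1.pkl","wb")); s=fr["s"]; print(s["ee_pos"],s["ee_rot"],s["qpos"],s["time_s"],fr["fov_y"]); print(np.array(fr["T_tool_cam"]).round(3))
cv2.imwrite("pics/w1.png",fr["img"])
P=wpts(fr); g=fr["img"]
m=(g.max(-1)<80)&(P[...,2]>76)&(P[...,2]<92)&(np.hypot(P[...,0]-316,P[...,1]+211)<60)
q=P[m]; print(m.sum(),np.median(q[:,2]),cv2.minAreaRect(q[:,:2].astype(np.float32)),q.mean(0))
E
```

```text
[ 315.24544818 -211.64392703  213.65379082] [ 1.79985621e+02 -3.77529411e-02  1.67071026e+02] [-3.56103656e+01  3.97462193e-01  1.12088703e+02 -1.39610427e-03
  6.75542129e+01 -1.12680854e+02] 1.7667 65.70646984690485
[[-0.00000e+00 -9.65000e-01 -2.60000e-01  7.37270e+01]
 [ 1.00000e+00 -0.00000e+00  1.00000e-03  1.23700e+00]
 [-1.00000e-03 -2.60000e-01  9.65000e-01 -1.72633e+02]
 [ 0.00000e+00  0.00000e+00  0.00000e+00  1.00000e+00]]
13 82.41094663713744 ((275.9579772949219, -213.63217163085938), (14.852938652038574, 0.28658249974250793), 81.42754364013672) [ 275.8775133  -214.15247801   81.51544457]
```

View pics/w1.png

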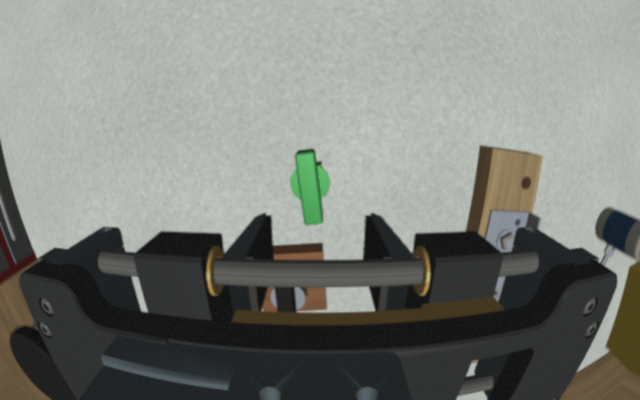

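The gripper bar hides the key in the wrist view. The green one is at (311,185), and the rack and black handle are partly visible near (287,295). I'll back off 110 mm along +x.

arm_command --rows '[{"delta_pos": [-40,9,0],"roll": -1,"jaw": 60},{"delta_pos": [-80,18,0],"roll": -1,"jaw": 60},{"delta_pos": [-107,25,0],"roll": -1,"jaw": 60},{"delta_pos": [-107,25,0],"roll": -1,"jaw": 60},{"delta_pos": [-107,25,0],"roll": -1,"jaw": 60},{"delta_pos": [-107,25,0],"roll": -1,"jaw": 60}]'

```text
time_s: 2.32
ee_pos: [424.4, -211.7, 213.4]
ee_rot: [180.0, -0.1, 171.7]
force: [0.4, -0.7, 0.1]
gripper_width: 54.6
gripper_force: 0.0
```

Run:
```python
from h import *
import pickle
fr=wgrab(); pickle.dump(fr,open("w2.pkl","wb")); s=fr["s"]; print(s["ee_pos"],s["ee_rot"],s["time_s"])
P=wpts(fr); g=fr["img"]
m=(g.max(-1)<80)&(P[...,2]>76)&(P[...,2]<92)&(np.hypot(P[...,0]-316,P[...,1]+211)<60)
q=P[m]; print(m.sum(),np.median(q[:,2]),cv2.minAreaRect(q[:,:2].astype(np.float32)),q.mean(0))
a=rectify(fr,316,-211,120,84,400); b=rectify(fr,316,-211,120,30,400)
cv2.imwrite("pics/w2r.png",np.hstack([a,b]))
```

```text
[ 424.43657133 -211.74778513  213.39613378] [ 1.79980061e+02 -1.19534658e-01  1.71661583e+02] 2.3167
0 nan ((0.0, 0.0), (0.0, 0.0), 0.0) [nan nan nan]
  return _methods._mean(a, axis=axis, dtype=dtype,
  ret = ret.dtype.type(ret / rcount)
<stdin>:6: RuntimeWarning: Mean of empty slice.
  ret = um.true_divide(
```

View pics/w2r.png

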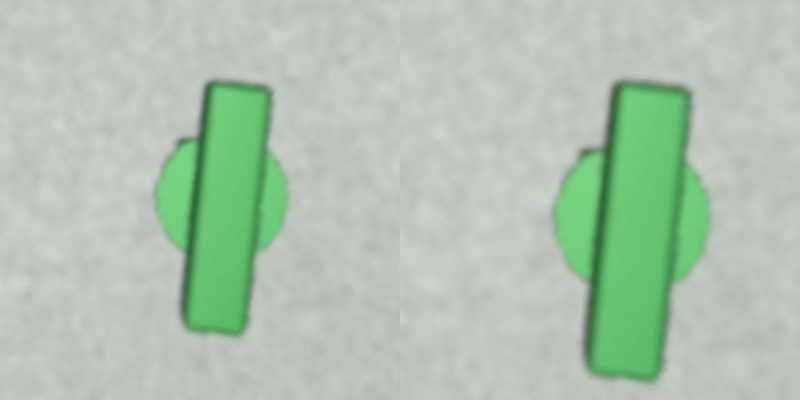

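The point I used is the green look-alike, because dark green passed my darkness mask. I'll recompute the rack position from the pixels I read myself.

Run:
```python
from h import *
import pickle
fr=pickle.load(open("top.pkl","rb")); sc=pickle.load(open("scene.pkl","rb"))
w=pickle.load(open("w2.pkl","rb")); w1=pickle.load(open("w1.pkl","rb"))
for n,u,v,z in (("key",428,228,84),("green1",401,290,84),("green2",487,236,84),("rack",419,229,30),("s1",304,191,61),("s2",292,229,57),("can",421,124,122),("can2",160,199,122)): print(n,ray(fr,u,v,z).round(1))
print("key scene",ray(sc,230,220,70).round(1),"rack scene",ray(sc,235,235,30).round(1))
print("green wrist1",wray(w1,311,185,84))
```

```text
key [ 444.5 -281.5   84. ]
green1 [ 312.3 -215.9   84. ]
green2 [ 424.4 -410.    84. ]
rack [ 444.8 -275.7   30. ]
s1 [535.8  -8.3  61. ]
s2 [449.4  20.4  57. ]
can [ 669. -268.  122.]
can2 [515.6 294.9 122. ]
key scene [ 433.7 -276.    70. ] rack scene [ 456.4 -275.9   30. ]
green wrist1 [ 309.97897544 -216.00514806   84.        ]
```

arm_command --rows '[{"delta_pos": [-38,-13,0],"roll": 0,"jaw": 60},{"delta_pos": [-76,-26,0],"roll": 0,"jaw": 60},{"delta_pos": [-114,-39,0],"roll": 0,"jaw": 60},{"delta_pos": [-138,-48,0],"roll": 0,"jaw": 60},{"delta_pos": [-138,-48,0],"roll": 0,"jaw": 60},{"delta_pos": [-138,-48,0],"roll": 0,"jaw": 60},{"delta_pos": [-138,-48,0],"roll": 0,"jaw": 60}]'

```text
time_s: 2.95
ee_pos: [553.3, -279.2, 213.9]
ee_rot: [180.0, -0.1, 171.7]
force: [0.0, 0.0, -0.4]
gripper_width: 54.7
gripper_force: 0.0
```

Run:
```python
from h import *
import pickle
fr=wgrab(); pickle.dump(fr,open("w3.pkl","wb")); s=fr["s"]; print(s["ee_pos"],s["ee_rot"],s["time_s"])
P=wpts(fr); g=fr["img"].astype(int)
near=(np.hypot(P[...,0]-444,P[...,1]+280)<65)
def rect(n,m):
    q=P[m]; 
    if len(q)>10: print(n,m.sum(),np.median(q[:,2]),cv2.minAreaRect(q[:,:2].astype(np.float32)),q.mean(0))
rect("handle",near&(P[...,2]>79)&(P[...,2]<90))
rect("racktop",near&(P[...,2]>24)&(P[...,2]<36))
a=rectify(fr,444,-280,120,84,400); b=rectify(fr,444,-280,120,30,400)
cv2.imwrite("pics/w3r.png",np.hstack([a,b]))
```

```text
[ 553.32811816 -279.18724142  213.90295592] [ 1.79973416e+02 -9.54090215e-02  1.71652157e+02] 2.95
handle 26 85.00646902611527 ((449.2894592285156, -270.0914001464844), (65.65365600585938, 21.363237380981445), 6.441797256469727) [ 444.20457392 -269.91938195   84.78490455]
racktop 3889 31.85967483267092 ((444.9183044433594, -277.43731689453125), (91.40117645263672, 90.36260986328125), 80.7625732421875) [ 446.6855052  -275.36424546   31.84173132]
```

View pics/w3r.png

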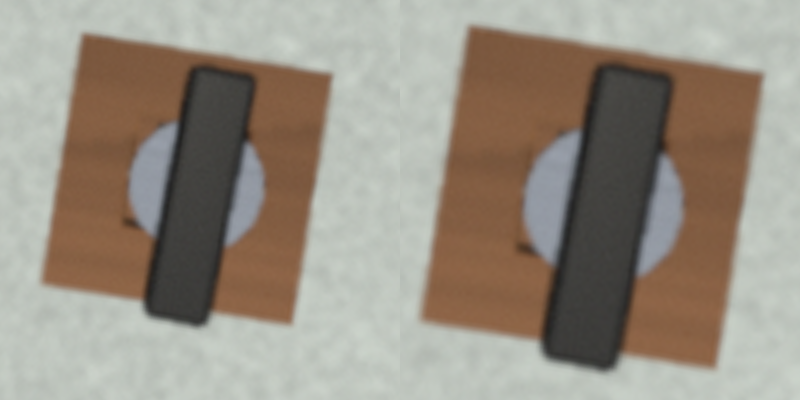

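The black key in the brown rack is confirmed in the orthophoto. The handle is centred at (199,194) on the left panel, is 76 mm long at z=84 and has yaw -10°. Going above it and checking before descending.

arm_command --rows '[{"delta_pos": [35,-5.5,0],"roll": 0.37,"jaw": 60},{"delta_pos": [70,-11,0],"roll": 0.37,"jaw": 60},{"delta_pos": [106.4,-16.3,0],"roll": 0.37,"jaw": 60},{"delta_pos": [106.4,-16.3,35],"roll": 0.37,"jaw": 60},{"delta_pos": [106.4,-16.3,70],"roll": 0.37,"jaw": 60},{"delta_pos": [106.4,-16.3,95],"roll": 0.37,"jaw": 60},{"delta_pos": [106.4,-16.3,105],"roll": 0.37,"jaw": 60},{"delta_pos": [106.4,-16.3,105],"roll": 0.37,"jaw": 60},{"delta_pos": [106.4,-16.3,105],"roll": 0.37,"jaw": 60},{"delta_pos": [106.4,-16.3,105],"roll": 0.37,"jaw": 60},{"delta_pos": [106.4,-16.3,105],"roll": 0.37,"jaw": 60}]'

```text
time_s: 3.92
ee_pos: [448.5, -280.9, 110.8]
ee_rot: [-179.9, 0.2, 169.9]
force: [-0.6, 0.3, -0.6]
gripper_width: 54.8
gripper_force: 0.0
```

arm_command --rows '[{"delta_pos": [0,0,0],"roll": 0,"jaw": 60},{"delta_pos": [0,0,0],"roll": 0,"jaw": 60},{"delta_pos": [0,0,0],"roll": 0,"jaw": 60}]'

```text
time_s: 4.17
ee_pos: [447.7, -280.4, 109.5]
ee_rot: [-180.0, 0.1, 169.9]
force: [-0.5, -0.7, 0.3]
gripper_width: 54.8
gripper_force: 0.0
```

arm_command --rows '[{"delta_pos": [2,0.2,12],"roll": 0,"jaw": 60},{"delta_pos": [2,0.2,24],"roll": 0,"jaw": 60},{"delta_pos": [2,0.2,36],"roll": 0,"jaw": 60},{"delta_pos": [2,0.2,43],"roll": 0,"jaw": 60},{"delta_pos": [2,0.2,45],"roll": 0,"jaw": 60},{"delta_pos": [2,0.2,45],"roll": 0,"jaw": 60},{"delta_pos": [2,0.2,45],"roll": 0,"jaw": 60},{"delta_pos": [2,0.2,45],"roll": 0,"jaw": 60}]'

```text
time_s: 4.83
ee_pos: [446.0, -280.1, 64.6]
ee_rot: [-180.0, 0.1, 169.9]
force: [-0.4, -0.0, -0.1]
gripper_width: 54.8
gripper_force: 0.0
```

arm_command --rows '[{"delta_pos": [0.3,0.2,0.8],"roll": 0,"jaw": 60},{"delta_pos": [0.3,0.2,0.8],"roll": 0,"jaw": 5},{"delta_pos": [0.3,0.2,0.8],"roll": 0,"jaw": 5},{"delta_pos": [0.3,0.2,0.8],"roll": 0,"jaw": 5},{"delta_pos": [0.3,0.2,0.8],"roll": 0,"jaw": 5},{"delta_pos": [0.3,0.2,0.8],"roll": 0,"jaw": 5},{"delta_pos": [0.3,0.2,0.8],"roll": 0,"jaw": 5},{"delta_pos": [0.3,0.2,0.8],"roll": 0,"jaw": 5},{"delta_pos": [0.3,0.2,0.8],"roll": 0,"jaw": 5},{"delta_pos": [0.3,0.2,0.8],"roll": 0,"jaw": 5}]' --squeeze 45

```text
time_s: 5.67
ee_pos: [445.3, -279.6, 63.2]
ee_rot: [-180.0, 0.0, 169.9]
force: [0.3, -0.6, -0.4]
gripper_width: 20.0
gripper_force: 45.0
```

arm_command --rows '[{"delta_pos": [0,0,-20],"roll": 0,"jaw": 5},{"delta_pos": [0,0,-60],"roll": 0,"jaw": 5},{"delta_pos": [0,0,-100],"roll": 0,"jaw": 5},{"delta_pos": [0,0,-150],"roll": 0,"jaw": 5},{"delta_pos": [-15,30,-150],"roll": 0,"jaw": 5},{"delta_pos": [-30,60,-150],"roll": 0,"jaw": 5},{"delta_pos": [-45,90,-150],"roll": 0,"jaw": 5},{"delta_pos": [-60,120,-150],"roll": 0,"jaw": 5},{"delta_pos": [-75,150,-150],"roll": 0,"jaw": 5},{"delta_pos": [-90,180,-150],"roll": 0,"jaw": 5},{"delta_pos": [-105,210,-150],"roll": 0,"jaw": 5},{"delta_pos": [-120,240,-150],"roll": 0,"jaw": 5},{"delta_pos": [-135,270,-150],"roll": 0,"jaw": 5},{"delta_pos": [-150,301,-150],"roll": 0,"jaw": 5},{"delta_pos": [-150,301,-150],"roll": 0,"jaw": 5},{"delta_pos": [-150,301,-150],"roll": 0,"jaw": 5},{"delta_pos": [-150,301,-150],"roll": 0,"jaw": 5},{"delta_pos": [-150,301,-150],"roll": 0,"jaw": 5},{"delta_pos": [-150,301,-150],"roll": 0,"jaw": 5},{"delta_pos": [-150,301,-150],"roll": 0,"jaw": 5}]'

```text
time_s: 7.33
ee_pos: [645.3, -10.5, 213.3]
ee_rot: [-180.0, -0.0, 169.8]
force: [0.0, -0.1, -3.1]
gripper_width: 19.7
gripper_force: 45.0
```

Run:
```python
from h import *
import pickle
fr=wgrab(); pickle.dump(fr,open("w4.pkl","wb")); s=fr["s"]; print(s["ee_pos"],s["ee_rot"],s["qpos"],s["time_s"],s["gripper_width"],s["force"])
P=wpts(fr)
for c in ((536,-8),(449,20)):
    d=np.hypot(P[...,0]-c[0],P[...,1]-c[1])
    h=P[(d<16)&(P[...,2]>52)]; b=P[(d<40)&(abs(P[...,2]-43)<3.5)]; print(c,len(h),np.median(h[:,2]),h.mean(0),np.median(b[:,2]))
a=rectify(fr,536,-8,60,61,400); b=rectify(fr,490,0,160,61,400)
cv2.imwrite("pics/w4r.png",np.hstack([a,b]))
```

```text
[645.31815154 -10.53724636 213.33015845] [-1.79988984e+02 -2.95560785e-03  1.69788710e+02] [-1.95100339e+00  2.47629246e+01  7.97205384e+01 -1.08203175e-02
  7.55210448e+01 -8.17370075e+01] 7.3333 19.666357677268522 [ 0.00393478 -0.10663514 -3.10801116]
(536, -8) 307 59.598363672570144 [537.59138018  -4.0340728   59.68897735] 43.81244385502367
(449, 20) 225 55.576321645404164 [452.89559046  21.42101377  55.75563226] 43.93921730457987
```

View pics/w4r.png

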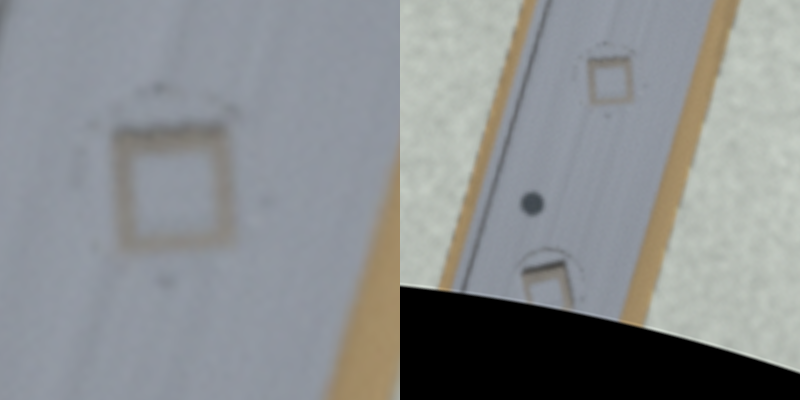

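The wrist orthophoto shows the proud screw's square head at (174,191) on the left panel, i.e. world ≈ (537.3,-4.1). Its head is at 59.7 mm against 55.7 mm for the home screw, so this is the proud one. Its yaw is about +3°, so I'll seat the key at yaw 183.

arm_command --rows '[{"delta_pos": [30,-4,0],"roll": -0.6,"jaw": 5},{"delta_pos": [60,-8,0],"roll": -1.2,"jaw": 5},{"delta_pos": [90,-11,0],"roll": -2,"jaw": 5},{"delta_pos": [107.6,-12.7,10],"roll": -2.64,"jaw": 5},{"delta_pos": [107.6,-12.7,40],"roll": -2.64,"jaw": 5},{"delta_pos": [107.6,-12.7,70],"roll": -2.64,"jaw": 5},{"delta_pos": [107.6,-12.7,83],"roll": -2.64,"jaw": 5},{"delta_pos": [107.6,-12.7,83],"roll": -2.64,"jaw": 5},{"delta_pos": [107.6,-12.7,83],"roll": -2.64,"jaw": 5},{"delta_pos": [107.6,-12.7,83],"roll": -2.64,"jaw": 5},{"delta_pos": [107.6,-12.7,83],"roll": -2.64,"jaw": 5},{"delta_pos": [107.6,-12.7,83],"roll": -2.64,"jaw": 5},{"delta_pos": [107.6,-12.7,83],"roll": -2.64,"jaw": 5}]'

```text
time_s: 8.47
ee_pos: [538.3, -3.1, 131.1]
ee_rot: [-180.0, 0.1, -176.9]
force: [-0.4, -0.7, -3.4]
gripper_width: 19.6
gripper_force: 45.0
```

arm_command --rows '[{"delta_pos": [0.6,-0.5,5],"roll": 0,"jaw": 5},{"delta_pos": [0.6,-0.5,10],"roll": 0,"jaw": 5},{"delta_pos": [0.6,-0.5,12],"roll": 0,"jaw": 5},{"delta_pos": [0.6,-0.5,12],"roll": 0,"jaw": 5},{"delta_pos": [0.6,-0.5,12],"roll": 0,"jaw": 5},{"delta_pos": [0.6,-0.5,12],"roll": 0,"jaw": 5},{"delta_pos": [0.6,-0.5,12],"roll": 0,"jaw": 5}]'

```text
time_s: 9.05
ee_pos: [537.3, -3.6, 118.3]
ee_rot: [-180.0, 0.0, -176.9]
force: [0.7, -0.4, -3.6]
gripper_width: 19.9
gripper_force: 45.0
```

arm_command --rows '[{"delta_pos": [0.3,-0.3,1],"roll": 0,"jaw": 5},{"delta_pos": [0.3,-0.3,2],"roll": 0,"jaw": 5},{"delta_pos": [0.3,-0.3,3],"roll": 0,"jaw": 5},{"delta_pos": [0.3,-0.3,4],"roll": 0,"jaw": 5},{"delta_pos": [0.3,-0.3,4],"roll": 0,"jaw": 5},{"delta_pos": [0.3,-0.3,4],"roll": 0,"jaw": 5}]'

```text
time_s: 9.55
ee_pos: [536.8, -4.0, 114.1]
ee_rot: [-180.0, -0.0, -176.9]
force: [-0.4, 0.2, -3.2]
gripper_width: 20.1
gripper_force: 45.0
```

No contact, and the mouth is below the head's top. Continuing down.

arm_command --rows '[{"delta_pos": [0,0,1],"roll": 0,"jaw": 5},{"delta_pos": [0,0,2],"roll": 0,"jaw": 5},{"delta_pos": [0,0,3],"roll": 0,"jaw": 5},{"delta_pos": [0,0,4],"roll": 0,"jaw": 5},{"delta_pos": [0,0,4],"roll": 0,"jaw": 5},{"delta_pos": [0,0,4],"roll": 0,"jaw": 5}]'

```text
time_s: 10.05
ee_pos: [536.9, -4.3, 110.0]
ee_rot: [-180.0, 0.0, -176.9]
force: [0.0, -2.5, -3.3]
gripper_width: 19.9
gripper_force: 45.0
```

arm_command --rows '[{"delta_pos": [0,-0.4,1],"roll": 0,"jaw": 5},{"delta_pos": [0,-0.4,2],"roll": 0,"jaw": 5},{"delta_pos": [0,-0.4,3],"roll": 0,"jaw": 5},{"delta_pos": [0,-0.4,4],"roll": 0,"jaw": 5},{"delta_pos": [0,-0.4,4],"roll": 0,"jaw": 5},{"delta_pos": [0,-0.4,4],"roll": 0,"jaw": 5},{"delta_pos": [0,-0.4,4],"roll": 0,"jaw": 5}]'

```text
time_s: 10.63
ee_pos: [536.8, -4.4, 105.9]
ee_rot: [-180.0, -0.0, -176.9]
force: [0.7, -2.5, -4.5]
gripper_width: 19.8
gripper_force: 45.0
```

arm_command --rows '[{"delta_pos": [0,-0.5,0.5],"roll": 0,"jaw": 5},{"delta_pos": [0,-0.5,1],"roll": 0,"jaw": 5},{"delta_pos": [0,-0.5,1.5],"roll": 0,"jaw": 5},{"delta_pos": [0,-0.5,1.5],"roll": 0,"jaw": 5},{"delta_pos": [0,-0.5,1.5],"roll": 0,"jaw": 5},{"delta_pos": [0,-0.5,1.5],"roll": 0,"jaw": 5}]'

```text
time_s: 11.13
ee_pos: [536.8, -4.8, 104.6]
ee_rot: [180.0, -0.0, -176.9]
force: [0.2, -0.5, -2.8]
gripper_width: 20.1
gripper_force: 45.0
```

Side force is gone and the key is almost seated. Now press in small steps.

arm_command --rows '[{"delta_pos": [0,0,0.5],"roll": 0,"jaw": 5},{"delta_pos": [0,0,0.5],"roll": 0,"jaw": 5},{"delta_pos": [0,0,0.5],"roll": 0,"jaw": 5},{"delta_pos": [0,0,0.5],"roll": 0,"jaw": 5}]'

```text
time_s: 11.47
ee_pos: [536.9, -4.8, 104.6]
ee_rot: [180.0, 0.0, -176.9]
force: [-0.4, 0.7, 2.5]
gripper_width: 19.9
gripper_force: 45.0
```

arm_command --rows '[{"delta_pos": [0,0,0.5],"roll": 0,"jaw": 5},{"delta_pos": [0,0,0.5],"roll": 0,"jaw": 5},{"delta_pos": [0,0,0.5],"roll": 0,"jaw": 5},{"delta_pos": [0,0,0.5],"roll": 0,"jaw": 5}]'

```text
time_s: 11.8
ee_pos: [536.9, -4.8, 104.5]
ee_rot: [180.0, 0.0, -176.9]
force: [-2.0, 0.2, 6.0]
gripper_width: 19.5
gripper_force: 45.0
```

arm_command --rows '[{"delta_pos": [0,0,0.5],"roll": 0,"jaw": 5},{"delta_pos": [0,0,1],"roll": 0,"jaw": 5},{"delta_pos": [0,0,1.5],"roll": 0,"jaw": 5},{"delta_pos": [0,0,1.5],"roll": 0,"jaw": 5},{"delta_pos": [0,0,1.5],"roll": 0,"jaw": 5}]'

```text
time_s: 12.22
ee_pos: [537.0, -4.8, 104.3]
ee_rot: [180.0, 0.1, -176.9]
force: [-3.8, 1.0, 14.1]
gripper_width: 20.0
gripper_force: 45.0
```

arm_command --rows '[{"delta_pos": [0,0,0.5],"roll": 0,"jaw": 5},{"delta_pos": [0,0,0.9],"roll": 0,"jaw": 5},{"delta_pos": [0,0,0.9],"roll": 0.5,"jaw": 5},{"delta_pos": [0,0,0.9],"roll": 1,"jaw": 5},{"delta_pos": [0,0,0.9],"roll": 1.5,"jaw": 5},{"delta_pos": [0,0,0.95],"roll": 2,"jaw": 5},{"delta_pos": [0,0,1.0],"roll": 2.5,"jaw": 5},{"delta_pos": [0,0,1.05],"roll": 3,"jaw": 5},{"delta_pos": [0,0,1.1],"roll": 3.5,"jaw": 5},{"delta_pos": [0,0,1.15],"roll": 4,"jaw": 5},{"delta_pos": [0,0,1.15],"roll": 4,"jaw": 5},{"delta_pos": [0,0,1.15],"roll": 4,"jaw": 5}]'

```text
time_s: 13.22
ee_pos: [537.3, -4.8, 103.9]
ee_rot: [180.0, 0.1, 163.1]
force: [-6.2, 1.3, 17.5]
gripper_width: 19.6
gripper_force: 45.0
```

```bash
python3 -c "
from h import *
s=env.state();print(s['qpos'],s['torque'],s['force'],s['ee_pos'],s['ee_rot'])"
```

```text
[-1.73760583e+00  2.03627523e+01  1.03885043e+02  8.20387975e-03
  5.56225779e+01 -7.48161141e+01] [0.30400347 1.16539968 0.03396872] [-6.16162141  1.26182129 17.54029541] [537.30167228  -4.7547388  103.94933388] [1.79959504e+02 1.23325430e-01 1.63073840e+02]
```

arm_command --rows '[{"delta_pos": [0.5,-0.15,0.2],"roll": 0,"jaw": 5},{"delta_pos": [0.5,-0.15,0.2],"roll": 0.5,"jaw": 5},{"delta_pos": [0.5,-0.15,0.25],"roll": 1,"jaw": 5},{"delta_pos": [0.5,-0.15,0.3],"roll": 1.5,"jaw": 5},{"delta_pos": [0.5,-0.15,0.35],"roll": 2,"jaw": 5},{"delta_pos": [0.5,-0.15,0.4],"roll": 2.5,"jaw": 5},{"delta_pos": [0.5,-0.15,0.45],"roll": 3,"jaw": 5},{"delta_pos": [0.5,-0.15,0.5],"roll": 3.5,"jaw": 5},{"delta_pos": [0.5,-0.15,0.55],"roll": 4,"jaw": 5},{"delta_pos": [0.5,-0.15,0.55],"roll": 4,"jaw": 5},{"delta_pos": [0.5,-0.15,0.55],"roll": 4,"jaw": 5}]'

```text
time_s: 14.13
ee_pos: [537.5, -4.8, 103.6]
ee_rot: [179.9, 0.2, 143.1]
force: [-4.4, 1.4, 17.6]
gripper_width: 19.4
gripper_force: 45.0
```

arm_command --rows '[{"delta_pos": [0.24,-0.18,0.05],"roll": 0.6,"jaw": 5},{"delta_pos": [0.24,-0.18,0.1],"roll": 1.2,"jaw": 5},{"delta_pos": [0.24,-0.18,0.15],"roll": 1.8,"jaw": 5},{"delta_pos": [0.24,-0.18,0.2],"roll": 2.4,"jaw": 5},{"delta_pos": [0.24,-0.18,0.25],"roll": 3,"jaw": 5},{"delta_pos": [0.24,-0.18,0.3],"roll": 3.6,"jaw": 5},{"delta_pos": [0.24,-0.18,0.35],"roll": 4.2,"jaw": 5},{"delta_pos": [0.24,-0.18,0.4],"roll": 4.8,"jaw": 5},{"delta_pos": [0.24,-0.18,0.45],"roll": 5.4,"jaw": 5},{"delta_pos": [0.24,-0.18,0.5],"roll": 6,"jaw": 5},{"delta_pos": [0.24,-0.18,0.55],"roll": 6.6,"jaw": 5},{"delta_pos": [0.24,-0.18,0.6],"roll": 7.2,"jaw": 5},{"delta_pos": [0.24,-0.18,0.65],"roll": 7.8,"jaw": 5},{"delta_pos": [0.24,-0.18,0.67],"roll": 8,"jaw": 5},{"delta_pos": [0.24,-0.18,0.67],"roll": 8,"jaw": 5}]'

```text
time_s: 15.38
ee_pos: [537.9, -5.0, 103.0]
ee_rot: [179.7, 0.1, 103.1]
force: [-2.6, 0.4, 17.5]
gripper_width: 19.8
gripper_force: 45.0
```

arm_command --rows '[{"delta_pos": [0,0,0.1],"roll": 0.6,"jaw": 5},{"delta_pos": [0,0,0.15],"roll": 1.2,"jaw": 5},{"delta_pos": [0,0,0.2],"roll": 1.8,"jaw": 5},{"delta_pos": [0,0,0.25],"roll": 2.4,"jaw": 5},{"delta_pos": [0,0,0.3],"roll": 3,"jaw": 5},{"delta_pos": [0,0,0.35],"roll": 3.6,"jaw": 5},{"delta_pos": [0,0,0.4],"roll": 4.2,"jaw": 5},{"delta_pos": [0,0,0.45],"roll": 4.8,"jaw": 5},{"delta_pos": [0,0,0.5],"roll": 5.4,"jaw": 5},{"delta_pos": [0,0,0.55],"roll": 6,"jaw": 5},{"delta_pos": [0,0,0.6],"roll": 6.6,"jaw": 5},{"delta_pos": [0,0,0.65],"roll": 7.2,"jaw": 5},{"delta_pos": [0,0,0.7],"roll": 7.8,"jaw": 5},{"delta_pos": [0,0,0.75],"roll": 8.4,"jaw": 5},{"delta_pos": [0,0,0.8],"roll": 9,"jaw": 5},{"delta_pos": [0,0,0.85],"roll": 9.6,"jaw": 5},{"delta_pos": [0,0,0.9],"roll": 10,"jaw": 5},{"delta_pos": [0,0,0.9],"roll": 10,"jaw": 5},{"delta_pos": [0,0,0.9],"roll": 10,"jaw": 5}]'

```text
time_s: 16.97
ee_pos: [538.0, -5.6, 102.2]
ee_rot: [179.7, -0.1, 53.1]
force: [-2.7, -0.7, 16.6]
gripper_width: 19.8
gripper_force: 45.0
```

arm_command --rows '[{"delta_pos": [0,0,0.15],"roll": 0.6,"jaw": 5},{"delta_pos": [0,0,0.25],"roll": 1.2,"jaw": 5},{"delta_pos": [0,0,0.3],"roll": 1.8,"jaw": 5},{"delta_pos": [0,0,0.35],"roll": 2.4,"jaw": 5},{"delta_pos": [0,0,0.4],"roll": 3,"jaw": 5},{"delta_pos": [0,0,0.45],"roll": 3.6,"jaw": 5},{"delta_pos": [0,0,0.5],"roll": 4.2,"jaw": 5},{"delta_pos": [0,0,0.55],"roll": 4.8,"jaw": 5},{"delta_pos": [0,0,0.6],"roll": 5.4,"jaw": 5},{"delta_pos": [0,0,0.65],"roll": 6,"jaw": 5},{"delta_pos": [0,0,0.7],"roll": 6.6,"jaw": 5},{"delta_pos": [0,0,0.75],"roll": 7.2,"jaw": 5},{"delta_pos": [0,0,0.8],"roll": 7.8,"jaw": 5},{"delta_pos": [0,0,0.85],"roll": 8.4,"jaw": 5},{"delta_pos": [0,0,0.9],"roll": 9,"jaw": 5},{"delta_pos": [0,0,0.95],"roll": 9.6,"jaw": 5},{"delta_pos": [0,0,1.0],"roll": 10,"jaw": 5},{"delta_pos": [0,0,1.0],"roll": 10,"jaw": 5},{"delta_pos": [0,0,1.0],"roll": 10,"jaw": 5}]'

```text
time_s: 18.55
ee_pos: [538.2, -5.6, 101.4]
ee_rot: [179.9, -0.4, 3.1]
force: [-3.1, -1.7, 17.9]
gripper_width: 20.3
gripper_force: 45.0
```

arm_command --rows '[{"delta_pos": [0,0,0.1],"roll": 0.6,"jaw": 5},{"delta_pos": [0,0,0.15],"roll": 1.2,"jaw": 5},{"delta_pos": [0,0,0.2],"roll": 1.8,"jaw": 5},{"delta_pos": [0,0,0.25],"roll": 2.4,"jaw": 5},{"delta_pos": [0,0,0.3],"roll": 3,"jaw": 5},{"delta_pos": [0,0,0.35],"roll": 3.6,"jaw": 5},{"delta_pos": [0,0,0.4],"roll": 4.2,"jaw": 5},{"delta_pos": [0,0,0.45],"roll": 4.8,"jaw": 5},{"delta_pos": [0,0,0.5],"roll": 5.4,"jaw": 5},{"delta_pos": [0,0,0.55],"roll": 6,"jaw": 5},{"delta_pos": [0,0,0.6],"roll": 6.6,"jaw": 5},{"delta_pos": [0,0,0.65],"roll": 7.2,"jaw": 5},{"delta_pos": [0,0,0.7],"roll": 7.8,"jaw": 5},{"delta_pos": [0,0,0.75],"roll": 8.4,"jaw": 5},{"delta_pos": [0,0,0.8],"roll": 9,"jaw": 5},{"delta_pos": [0,0,0.85],"roll": 9.6,"jaw": 5},{"delta_pos": [0,0,0.9],"roll": 10.2,"jaw": 5},{"delta_pos": [0,0,0.95],"roll": 10.6,"jaw": 5},{"delta_pos": [0,0,0.95],"roll": 10.6,"jaw": 5},{"delta_pos": [0,0,0.95],"roll": 10.6,"jaw": 5}]'

```text
time_s: 20.22
ee_pos: [537.7, -6.3, 100.5]
ee_rot: [-179.9, -0.3, -49.9]
force: [-4.6, -2.8, 19.3]
gripper_width: 19.7
gripper_force: 45.0
```

```bash
python3 -c "
from h import *
s=env.state();print(s['qpos'],s['torque'],s['force'],s['ee_pos'],s['ee_rot'])"
```

```text
[ -1.79660276  20.53543026 104.20763306  -0.20217193  54.95476142
 138.18014941] [-0.7207786   0.9859927   0.09048832] [-4.59633725 -2.75240662 19.29497625] [537.72667443  -6.33131713 100.48400086] [-179.88570225   -0.32518198  -49.86142113]
```

arm_command --rows '[{"delta_pos": [0,0,0.05],"roll": 0.5,"jaw": 5},{"delta_pos": [0,0,0.1],"roll": 1,"jaw": 5},{"delta_pos": [0,0,0.1],"roll": 1,"jaw": 5},{"delta_pos": [0,0,0.1],"roll": 1,"jaw": 5},{"delta_pos": [0,0,0.1],"roll": 1,"jaw": 5}]'

```text
time_s: 20.63
ee_pos: [537.7, -6.4, 100.4]
ee_rot: [-179.9, -0.3, -54.9]
force: [-4.3, -3.8, 20.0]
gripper_width: 20.3
gripper_force: 45.0
```

arm_command --rows '[{"delta_pos": [0,0,-1.5],"roll": 0,"jaw": 5},{"delta_pos": [0,0,-3],"roll": 0,"jaw": 5},{"delta_pos": [0,0,-5],"roll": 0,"jaw": 5},{"delta_pos": [0,0,-8],"roll": 0,"jaw": 5},{"delta_pos": [0,0,-12],"roll": 0,"jaw": 5},{"delta_pos": [0,0,-20],"roll": 0,"jaw": 5},{"delta_pos": [0,0,-40],"roll": 0,"jaw": 5},{"delta_pos": [0,0,-70],"roll": 0,"jaw": 5},{"delta_pos": [0,0,-100],"roll": 0,"jaw": 5},{"delta_pos": [0,0,-110],"roll": 0,"jaw": 5},{"delta_pos": [0,0,-110],"roll": 0,"jaw": 5},{"delta_pos": [0,0,-110],"roll": 0,"jaw": 5}]'

```text
time_s: 21.63
ee_pos: [535.3, -4.6, 205.9]
ee_rot: [179.9, 0.1, -54.9]
force: [-0.1, -0.0, -3.4]
gripper_width: 19.8
gripper_force: 45.0
```

Run:
```python
from h import *
import pickle
print(env.state()["force"],env.state()["ee_pos"],env.state()["ee_rot"])
fr=env.grab_frame("scene"); pickle.dump(fr,open("sc2.pkl","wb"))
cv2.imwrite("pics/sc2.png",cv2.resize(fr["img"][60:280,200:420],None,fx=2.7,fy=2.7,interpolation=cv2.INTER_CUBIC))
```

```text
[-0.07909253 -0.04366171 -3.42583526] [535.33573474  -4.62431785 205.89712722] [ 1.79945136e+02  6.50393393e-02 -5.49314280e+01]
```

View pics/sc2.png

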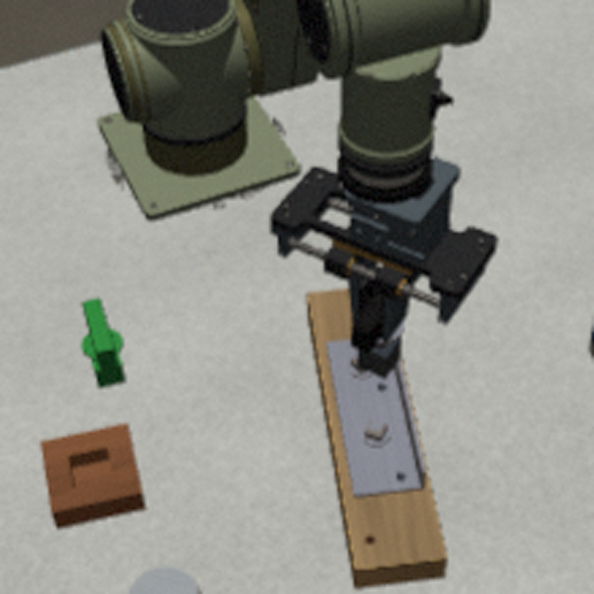

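arm_command --rows '[{"delta_pos": [20,27,0],"roll": -1,"jaw": 5},{"delta_pos": [40,54,0],"roll": -2,"jaw": 5},{"delta_pos": [60,81,0],"roll": -3,"jaw": 5},{"delta_pos": [80,108,0],"roll": -4,"jaw": 5},{"delta_pos": [100,135,0],"roll": -5,"jaw": 5},{"delta_pos": [120,162,0],"roll": -6,"jaw": 5},{"delta_pos": [140,189,0],"roll": -7,"jaw": 5},{"delta_pos": [160,215,0],"roll": -8,"jaw": 5},{"delta_pos": [171.6,230.8,0],"roll": -9.15,"jaw": 5},{"delta_pos": [171.6,230.8,30],"roll": -9.15,"jaw": 5},{"delta_pos": [171.6,230.8,60],"roll": -9.15,"jaw": 5},{"delta_pos": [171.6,230.8,85],"roll": -9.15,"jaw": 5},{"delta_pos": [171.6,230.8,85],"roll": -9.15,"jaw": 5},{"delta_pos": [171.6,230.8,85],"roll": -9.15,"jaw": 5},{"delta_pos": [171.6,230.8,85],"roll": -9.15,"jaw": 5},{"delta_pos": [171.6,230.8,85],"roll": -9.15,"jaw": 5},{"delta_pos": [171.6,230.8,85],"roll": -9.15,"jaw": 5},{"delta_pos": [171.6,230.8,85],"roll": -9.15,"jaw": 5}]'

```text
time_s: 23.18
ee_pos: [446.4, -278.2, 123.1]
ee_rot: [179.9, -0.1, -9.2]
force: [0.3, 0.1, -3.0]
gripper_width: 19.9
gripper_force: 45.0
```

arm_command --rows '[{"delta_pos": [-1.2,-0.2,12],"roll": 0,"jaw": 5},{"delta_pos": [-1.2,-0.2,24],"roll": 0,"jaw": 5},{"delta_pos": [-1.2,-0.2,31],"roll": 0,"jaw": 5},{"delta_pos": [-1.2,-0.2,34],"roll": 0,"jaw": 5},{"delta_pos": [-1.2,-0.2,37],"roll": 0,"jaw": 5},{"delta_pos": [-1.2,-0.2,40],"roll": 0,"jaw": 5},{"delta_pos": [-1.2,-0.2,42],"roll": 0,"jaw": 5},{"delta_pos": [-1.2,-0.2,42],"roll": 0,"jaw": 5},{"delta_pos": [-1.2,-0.2,42],"roll": 0,"jaw": 5}]'

```text
time_s: 23.93
ee_pos: [444.8, -277.7, 80.0]
ee_rot: [180.0, -0.0, -9.2]
force: [-0.1, -0.4, -2.4]
gripper_width: 19.9
gripper_force: 45.0
```

The mouth is 5 mm inside the pocket without contact. Continuing down.

arm_command --rows '[{"delta_pos": [0,0,4],"roll": 0,"jaw": 5},{"delta_pos": [0,0,8],"roll": 0,"jaw": 5},{"delta_pos": [0,0,12],"roll": 0,"jaw": 5},{"delta_pos": [0,0,15],"roll": 0,"jaw": 5},{"delta_pos": [0,0,16],"roll": 0,"jaw": 5},{"delta_pos": [0,0,16.5],"roll": 0,"jaw": 5},{"delta_pos": [0,0,16.5],"roll": 0,"jaw": 5},{"delta_pos": [0,0,16.5],"roll": 0,"jaw": 5},{"delta_pos": [0,0,16.5],"roll": 0,"jaw": 5}]'

```text
time_s: 24.68
ee_pos: [444.8, -277.7, 63.4]
ee_rot: [180.0, -0.0, -9.2]
force: [0.9, -0.4, -2.4]
gripper_width: 20.0
gripper_force: 45.0
```

arm_command --rows '[{"delta_pos": [0,0,0.5],"roll": 0,"jaw": 5},{"delta_pos": [0,0,0.5],"roll": 0,"jaw": 5},{"delta_pos": [0,0,0.5],"roll": 0,"jaw": 60},{"delta_pos": [0,0,0.5],"roll": 0,"jaw": 60},{"delta_pos": [0,0,0.5],"roll": 0,"jaw": 60},{"delta_pos": [0,0,0.5],"roll": 0,"jaw": 60},{"delta_pos": [0,0,0.5],"roll": 0,"jaw": 60},{"delta_pos": [0,0,0.5],"roll": 0,"jaw": 60},{"delta_pos": [0,0,0.5],"roll": 0,"jaw": 60}]'

```text
time_s: 25.43
ee_pos: [444.6, -277.6, 62.9]
ee_rot: [180.0, -0.0, -9.2]
force: [-0.5, 0.9, 0.5]
gripper_width: 54.7
gripper_force: 0.0
```

arm_command --rows '[{"delta_pos": [0,0,-10],"roll": 0,"jaw": 60},{"delta_pos": [0,0,-30],"roll": 0,"jaw": 60},{"delta_pos": [0,0,-60],"roll": 0,"jaw": 60},{"delta_pos": [0,0,-100],"roll": 0,"jaw": 60},{"delta_pos": [0,0,-150],"roll": 0,"jaw": 60},{"delta_pos": [-40,0,-150],"roll": 0,"jaw": 60},{"delta_pos": [-80,0,-150],"roll": 0,"jaw": 60},{"delta_pos": [-110,0,-150],"roll": 0,"jaw": 60},{"delta_pos": [-110,0,-150],"roll": 0,"jaw": 60},{"delta_pos": [-110,0,-150],"roll": 0,"jaw": 60},{"delta_pos": [-110,0,-150],"roll": 0,"jaw": 60},{"delta_pos": [-110,0,-150],"roll": 0,"jaw": 60}]'

```text
time_s: 26.43
ee_pos: [337.1, -260.4, 213.2]
ee_rot: [180.0, -0.1, -9.2]
force: [-0.3, -0.1, -0.8]
gripper_width: 54.8
gripper_force: 0.0
```

Run:
```python
from h import *
fr=wgrab(); print(fr["s"]["ee_pos"],fr["s"]["force"],fr["s"]["gripper_width"],fr["s"]["time_s"])
P=wpts(fr)
for c in ((537,-4),(452,21)):
    h=P[(np.hypot(P[...,0]-c[0],P[...,1]-c[1])<8)]; print(c,len(h),np.percentile(h[:,2],[50,90]) if len(h) else 0)
cv2.imwrite("pics/w5r.png",np.hstack([rectify(fr,445,-278,120,84,400),cv2.resize(fr["img"],(400,250))[:400].copy() if 0 else rectify(fr,445,-278,120,30,400)]))
t=env.grab_frame("top"); p=pts(t)
for c in ((535,-6),(450,20)):
    h=p[(np.hypot(p[...,0]-c[0],p[...,1]-c[1])<8)]; print("top",c,len(h),np.percentile(h[:,2],[50,90]))
```

```text
[ 337.10462778 -260.43885076  213.17276874] [-0.31350373 -0.12661897 -0.83440854] 54.75711966347011 26.4333
(537, -4) 71 [55.29206524 57.94824155]
(452, 21) 77 [55.42056792 58.49447362]
top (535, -6) 40 [52.78879815 56.44244832]
top (450, 20) 38 [54.13262895 55.97812279]
```

View pics/w5r.png

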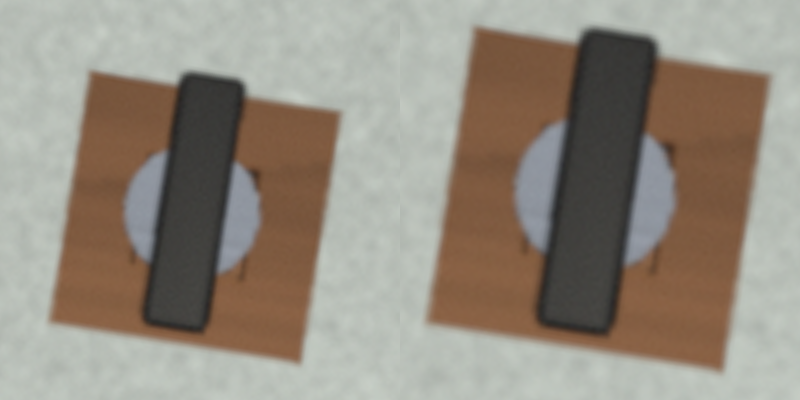

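The key stands upright in the pocket. In the left panel its handle is centred at (194,200), about 1 mm from the rack centre. Both screw heads now read the same height (55.3 and 55.4 mm), so the screw is home. Handing in.

```bash
python3 -c "
from workcell import env
print(env.job_done())"
```

```text
the job is handed in; nothing more can be done
None
```

I drove the lag screw home with the key, stood the key back in its rack, let go of it, and handed the job in at about 26.5 s; no verdict was returned.

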